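Check-weigh the cups on the beam scale, set the straightedge to the crank

TASK

Check this crank overhaul kit: with the scale's beam arrested, gather all the loose bottom-bracket cups in its pan, swing the arrest lever right over to free the beam and let the loaded pan stay down on its stop for three seconds, then arrest the beam level again and move every cup into the black tray. Never touch a cup while the beam is free. Also lay the handled straightedge flat on the bench, flush along the clamped crank arm's free flank and about centred on it, and leave it there; do not disturb the spray can, the tin or the wrench.

Things in the scene. Friction and masses are not known exactly. Their poses are not given: they have to be found in the camera images.
- cup0: a threaded steel bottom-bracket cup, about 0.1 kg: flange 42 mm across and 8 mm high below, threaded barrel 34 mm across above it, 24 mm high in all, solid to the gripper; origin at the centre of the flange's underside, z up through the barrel. It starts flange down on the bench. 2 to 4 cups are present; an absent one reads None
- cup1: a threaded steel bottom-bracket cup, about 0.1 kg: flange 42 mm across and 8 mm high below, threaded barrel 34 mm across above it, 24 mm high in all, solid to the gripper; origin at the centre of the flange's underside, z up through the barrel. It starts flange down on the bench. 2 to 4 cups are present; an absent one reads None
- cup2: a threaded steel bottom-bracket cup, about 0.1 kg: flange 42 mm across and 8 mm high below, threaded barrel 34 mm across above it, 24 mm high in all, solid to the gripper; origin at the centre of the flange's underside, z up through the barrel. It starts flange down on the bench. 2 to 4 cups are present; an absent one reads None
- cup3: a threaded steel bottom-bracket cup, about 0.1 kg: flange 42 mm across and 8 mm high below, threaded barrel 34 mm across above it, 24 mm high in all, solid to the gripper; origin at the centre of the flange's underside, z up through the barrel. It starts flange down on the bench. 2 to 4 cups are present; an absent one reads None
- straightedge: the steel straightedge, lying flat: blade 30 mm wide (its x), 220 mm long (its y), 10 mm thick, with a wooden grip block on top at mid-length, 16 mm wide (x), 70 mm long (y), from 10 to 38 mm above the underside; 0.35 kg; origin at the centre of the underside. Both long edges are alike; either may be used
- crank: the aluminium crank arm, fixed flat to the bench: 28 mm wide (x), 14 mm thick, straight for 130 mm along y, plus rounded ends. Origin under its centre. The free flank is at x = -14 mm, on the robot's side, so a flush straightedge has its origin at x = -29 mm. Two dark clamps, 28 mm high, hold it from +x at y = -45 and 45 mm, reaching over it to x = 4 mm; between them its top is bare
- tray: the black open tray, fixed: 150 (x) by 180 (y) by 30 mm high outside, walls and floor 5 mm; origin at the centre of the underside. The cups end in it, in any pose
- scale: the fixed grey base of the beam scale: 100 mm (x) by 315 mm (y, -110 to 205 mm), 45 mm high; origin on the bench under the beam's pivot, x away from the robot, y towards the pan. Posts 100 mm high carry the beam, which runs along y 85 mm above the bench; the brass poise (48 mm across) is on the beam at y = -90 mm, the pan at y = 130 mm
- pan_floor (a point): centre of the pan's inner floor, its axes as the scale's (the pan stays level); 115 mm above the bench when the beam is arrested. The pan is 140 (x) by 170 (y) mm outside, walls 4 mm thick, rim 14 mm above the floor
- lever_pivot (a point): the pivot of the arrest lever, on the front (-x) of the scale's base at x = -60, y = -50 mm of it, fixed, 45 mm above the bench, axes as the scale's; the lever swings in the scale's y-z plane about the scale's x axis
- lever_knob (a point): centre of the lever's black knob, 75 mm from the pivot; the knob is a bar 20 mm across and 28 mm long along the scale's x
- arrest (a joint): arrest lever, rad. 0 = beam arrested, lever leaning 0.5 rad towards the pan (scale's +y); 1 = beam free, leaning 0.5 rad the other way: the knob stands at y = 75 sin(0.5 - q), z = 75 cos(0.5 - q) mm from the pivot in the scale's axes. Stops at 0 and 1; stays where it is left; takes 1 to 3 N at the knob; raises two forks under the beam
- beam (a joint): beam angle, rad: 0 = level, positive = pan down; stops at -0.12 and 0.12. The arrested beam is held level from below. Free and empty the poise side goes down, free with two or more cups in the pan the pan goes down
- spray_can: bystander: a grey spray can, 52 mm across, 160 mm tall; origin under its centre
- wrench: bystander: a steel wrench 180 mm long lying on the bench; origin under its middle
- tin: bystander: an open tin, 70 mm across, 70 mm high; origin under its centre

How it is judged:
On the way, in this order (a step that is already met when the one before it is completed fails the run):
1. all the cups are in the pan, with the beam arrested (x of cup0 in the frame of pan_floor between -0.066 and 0.066 m and y of cup0 in the frame of pan_floor between -0.081 and 0.081 m and z of cup0 in the frame of pan_floor between -0.006 and 0.03 m and x of cup1 in the frame of pan_floor between -0.066 and 0.066 m and y of cup1 in the frame of pan_floor between -0.081 and 0.081 m and z of cup1 in the frame of pan_floor between -0.006 and 0.03 m and x of cup2 in the frame of pan_floor between -0.066 and 0.066 m and y of cup2 in the frame of pan_floor between -0.081 and 0.081 m and z of cup2 in the frame of pan_floor between -0.006 and 0.03 m and x of cup3 in the frame of pan_floor between -0.066 and 0.066 m and y of cup3 in the frame of pan_floor between -0.081 and 0.081 m and z of cup3 in the frame of pan_floor between -0.006 and 0.03 m and value of joint arrest below 0.12 rad), for 0.2 s.
2. the lever is swung over, the beam is free and the loaded pan stays down for 2.5 s (x of cup0 in the frame of pan_floor between -0.066 and 0.066 m and y of cup0 in the frame of pan_floor between -0.081 and 0.081 m and z of cup0 in the frame of pan_floor between -0.006 and 0.03 m and x of cup1 in the frame of pan_floor between -0.066 and 0.066 m and y of cup1 in the frame of pan_floor between -0.081 and 0.081 m and z of cup1 in the frame of pan_floor between -0.006 and 0.03 m and x of cup2 in the frame of pan_floor between -0.066 and 0.066 m and y of cup2 in the frame of pan_floor between -0.081 and 0.081 m and z of cup2 in the frame of pan_floor between -0.006 and 0.03 m and x of cup3 in the frame of pan_floor between -0.066 and 0.066 m and y of cup3 in the frame of pan_floor between -0.081 and 0.081 m and z of cup3 in the frame of pan_floor between -0.006 and 0.03 m and value of joint arrest above 0.85 rad and value of joint beam above 0.09 rad), for 2.5 s.
3. the beam is arrested level again (value of joint arrest below 0.12 rad and value of joint beam between -0.035 and 0.035 rad), for 0.2 s.
At the end, for the whole second after the job is handed in: Every cup is in the black tray (origin inside its walls, under 34 mm up); lever within 0.12 rad of arrested, beam within 0.035 rad of level; straightedge flat on the bench, within 2.5 mm of the crank's free flank, parallel within 0.025 rad, centred within 30 mm; all at rest (all of step 3 and x of cup0 in the frame of tray between -0.07 and 0.07 m and y of cup0 in the frame of tray between -0.085 and 0.085 m and z of cup0 in the frame of tray between -0.006 and 0.034 m and x of cup1 in the frame of tray between -0.07 and 0.07 m and y of cup1 in the frame of tray between -0.085 and 0.085 m and z of cup1 in the frame of tray between -0.006 and 0.034 m and x of cup2 in the frame of tray between -0.07 and 0.07 m and y of cup2 in the frame of tray between -0.085 and 0.085 m and z of cup2 in the frame of tray between -0.006 and 0.034 m and x of cup3 in the frame of tray between -0.07 and 0.07 m and y of cup3 in the frame of tray between -0.085 and 0.085 m and z of cup3 in the frame of tray between -0.006 and 0.034 m and x of straightedge in the frame of crank between -0.0315 and -0.0265 m and y of straightedge in the frame of crank between -0.03 and 0.03 m and z of straightedge in the frame of crank between -0.004 and 0.004 m and angle between the y axis of straightedge and the y axis of crank, either way round below 0.025 rad and angle between straightedge's own z axis and vertical below 0.05 rad and linear speed of each of cup0, cup1, cup2, cup3, straightedge below 0.02 m/s); the robot touches nothing.
It fails at once if a cup is touched by the gripper while the beam is free (lever more than 0.4 rad from arrested) (value of joint arrest above 0.4 rad and contact force between any of cup0, cup1, cup2, cup3 and the fingers above 0.5 N).
It fails at once if a bystander (spray can, wrench or tin) is moved by more than 40 mm (distance of any of spray_can, wrench, tin from where it was at the start of the episode above 0.04 m).
Of cup0, cup1, cup2, cup3 only 2 to 4 are there at a start; the rules pass over those that are not, and their reading is None.
At some moment in a run one of cup0, cup1, cup2, cup3, straightedge may be knocked a few centimetres aside while the robot is not near it.
Once in a run the grip may slacken for a moment while it holds something.
It also fails if it takes over 210 s, if anything falls off the work surface, if the arm or the gripper's body presses on something with over 40 N, if the wrist force passes 120 N, or if a joint passes its speed limit or range.

ROBOT

A 6-joint arm with a two-finger parallel gripper is mounted at the origin on the work surface. World frame = base frame: x ahead of the robot, y to its left, z up, the work surface at z = 0. Lengths are in m, angles in rad, forces in N, time in s.
With the tool pointing down it reaches from about 0.35 to 0.875 m from the base axis. Payload 15.5 kg.
Tool frame: the origin (TCP) lies midway between the tips of the shut fingers; the grasp point (between the pads) lies arm.pinch_z behind it (arm.pinch_z is the distance from the TCP to the grasp point, in m); z points along the fingers, y is the line along which they close (so a half turn about z gives the same grasp; the last joint's range is limited). The gripper opens to 85 mm and grips with 20 to 120 N. Pads are 22 mm wide; open, the fingers measure 114 mm over their backs; the gripper's body (76 mm by 85 mm) begins 54 mm behind the grasp point. The pads swing forward as they close: fully open they stand 13 mm farther back than shut.
Start: joints at [-1.272, 0.494, 1.345, -0, 1.302, -0.096], TCP at [0.24, -0.577, 0.231] pointing down, gripper open.
Joint ranges: [-2.91, 2.91], [-0.82, 2.16], [0.22, 2.67], [-1.22, 4.37], [0.12, 2.79], [-3.08, 3.08]. Speed limits (rad/s): [1.89, 1.89, 2.57, 3.01, 3.01, 3.01].

INTERFACE

Orientations are given as a unit quaternion [w, x, y, z].
In Python, from station import arm gives the robot as it stands.
- The arm moves only by the tool send_rows, never from a script. Its argument "plan" is one flat list of numbers, 6 for each row, row after row: the shift along the tool's x, y, z in units of 100 cm (1.0 is 100 cm), then the turn, a rotation vector about the tool's x, y, z in units of pi/2 rad (1.0 is pi/2 rad). A call has 1 to 12 rows; each row shifts and turns the commanded pose from where the row before left it, along the tool's axes as they then stand; what a row does not reach is not made up. A row lasts 1/12 s, in which the tool goes at most 41.7 mm and 7.16 degrees, less where a joint would pass 70% of its speed; a pose out of reach is approached as far as the arm can. A call with a number of a shift or a turn outside -1 to 1 is refused whole. A call with a gripper value outside its range is refused whole. "jaw" is the closure, from -1 (fully open) to 1 (shut), set as the call begins (left out, the last holds). The fingers move at their own pace and stop on an object; "newtons" is the grip in N (left out, the last holds). Time passes only in rows, so rows that do not move let the fingers close. It gives the time, the measured TCP pose, the force, the opening and the grip force at its end, in the units of the state.
- arm.get_obs(): the state, without advancing time (a new reading comes with each control period).
- arm.grab_frame(name): name is "side" or "top"; returns a dict with "color" (384x512x3 uint8, red, green, blue), "z_map" (384x512 float32, m along the optical axis (not along the pixel's ray), 0 where there is no reading), "mtx" (3x3 intrinsics, pixels), "rvec" (rotation vector, rad) and "tvec" (3), from world to camera coordinates, as OpenCV has them. Camera axes: x right, y down, z forward; pixel columns grow to the right and rows downward; lengths in m; the calibration is good to about 2 mm. A picture is of the moment at which its call begins.
- arm.job_done(): hands the job in; it is judged then, once.
The state is a dict: "time_s": time; "joints": joint angles; "joint_velocities": joint speeds; "joint_torque": joint torques, N m; "tool_pos": TCP position; "tcp_rot": TCP orientation; "ft_force": force on the tool from outside, world axes, zero at the start; "moment": the same for the moment, N m; "width": finger opening in m; "finger_force": force on a finger pad.
Only numpy, scipy, OpenCV 4.12 (cv2) and the standard library are available. Lean on these libraries where they do the work, as an engineer would, in place of code of your own. Each camera call takes 0.05 s, during which the arm holds its last target. There are 200 camera calls.

## Working session

There is one attempt and no reset: what is moved stays moved. The work goes in short steps, Python scripts to look and compute and a tool call to move; the robot and the scene stay as the last step left them, time stands still between calls to the robot, and variables do not carry over. Pictures are saved under pics/ and viewed, at most 14 in all, crops included, and the job is handed in when it is done.

Besides the shell and the picture viewer there is one more tool, called after "Request:" as name(argument=value, ...), one argument or row to a line, values as JSON. send_rows: Moves the arm, as the interface text tells. Its arguments: {"type":"object","properties":{"plan":{"type":"array"},"jaw":{"type":"number"},"newtons":{"type":"number"}},"required":["plan"]}

```bash
mkdir -p pics; ls; python3 - <<'E'
from station import arm
import cv2,numpy as np
print(arm.get_obs(),arm.pinch_z)
for n in("side","top"):
    f=arm.grab_frame(n); np.savez(f"pics/{n}0.npz",**f)
    cv2.imwrite(f"pics/{n}0.png",cv2.resize(f["color"][:,:,::-1],(800,600),interpolation=cv2.INTER_CUBIC))
    R=cv2.Rodrigues(f["rvec"])[0]; print(n,-R.T@np.ravel(f["tvec"]),R[2],f["mtx"])
E
```

```text
pics
{'time_s': 0.0, 'joints': array([-1.27150654e+00,  4.94209520e-01,  1.34613577e+00,  1.75847970e-05,
        1.30248402e+00, -9.54961935e-02]), 'joint_velocities': array([ 2.18387397e-03, -5.28895869e-04,  6.45170778e-04, -5.47550914e-04,
       -6.60039109e-05,  1.17230144e-04]), 'joint_torque': array([-9.50142967e-04, -8.82166100e+01, -3.83871317e+01, -2.49638642e-04,
        1.00666317e-02,  2.31085431e-05]), 'tool_pos': array([ 0.24028626, -0.57657706,  0.2306823 ]), 'tcp_rot': array([-6.15983311e-04,  9.80581450e-01,  1.96111286e-01, -5.44643095e-05]), 'ft_force': array([ 0.14490643, -0.1363666 , -0.4330374 ]), 'moment': array([ 0.04030323,  0.01539237, -0.02114401]), 'finger_force': 0.0, 'width': 0.08529967889543814} 0.0187
side [0.04789081 0.61299092 0.57163671] [ 0.58436106 -0.623218   -0.51973213] [[348.33324999   0.         258.18045958]
 [  0.         348.33324999 191.60744304]
 [  0.           0.           1.        ]]
top [ 0.52701535 -0.00707143  1.10856313] [ 0.10119878  0.0262218  -0.9945206 ] [[367.06224241   0.         255.93805785]
 [  0.         367.06224241 196.93648587]
 [  0.           0.           1.        ]]
```

View pics/top0.png

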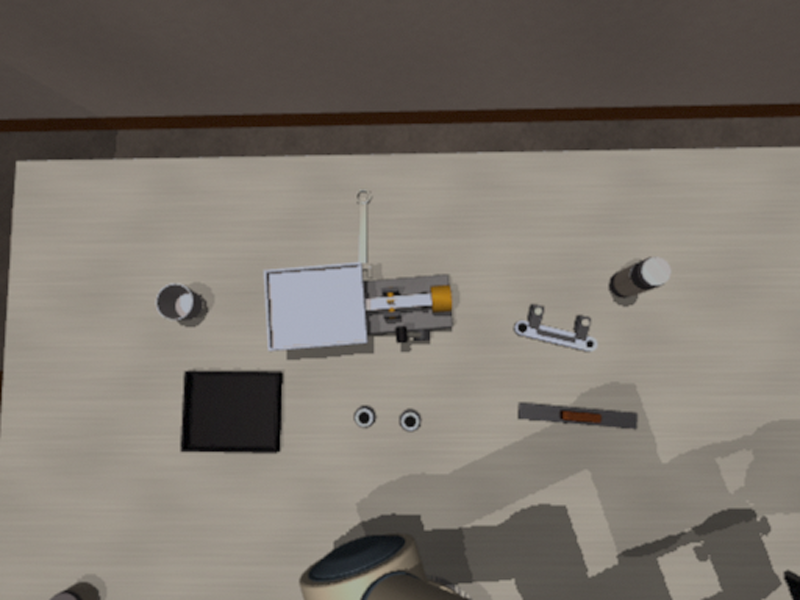

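View pics/side0.png

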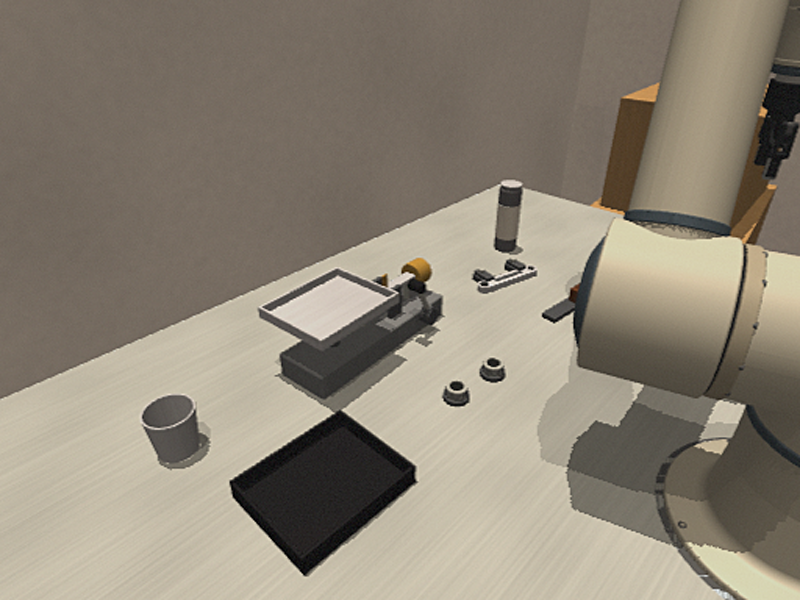

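Top view shows two cups at (364,417) and (410,420), the straightedge at (578,415), crank (555,335), tray (232,410), scale pan (316,307) and knob (402,335). I'll measure them from the depth map.

```bash
cat > h.py <<'E'
import cv2,numpy as np
from scipy.spatial.transform import Rotation as Ro
def cloud(f):
    K=f["mtx"];z=f["z_map"].astype(float);v,u=np.indices(z.shape)
    P=np.stack([(u-K[0,2])/K[0,0]*z,(v-K[1,2])/K[1,1]*z,z],-1)
    R=cv2.Rodrigues(f["rvec"])[0]
    W=(P-np.ravel(f["tvec"]))@R; W[z==0]=np.nan
    return W
def w2p(f,p): return cv2.projectPoints(np.array([p],float),f["rvec"],f["tvec"],f["mtx"],None)[0].ravel()
def box(W,c,zr,m=None):
    # c: u0,v0,u1,v1 in 800x600 picture coordinates
    u0,v0,u1,v1=[int(a*.64) for a in c]
    S=W[v0:v1,u0:u1].reshape(-1,3); k=(S[:,2]>zr[0])&(S[:,2]<zr[1])
    if m is not None:k&=m[v0:v1,u0:u1].ravel()
    return S[k]
def rect(S):
    c,s,a=cv2.minAreaRect(np.float32(S[:,:2]*1000))
    return "ctr",np.round(c,1),"size",np.round(s,1),"ang",round(a,1),"n",len(S),"z",np.round(np.median(S[:,2]),4)
E
python3 - <<'E'
from h import *
f=dict(np.load("pics/top0.npz"));W=cloud(f);g=f["color"].astype(int).sum(2)
def p(n,*a): 
    S=box(W,*a);print(n,*rect(S),"mean",S[:,:2].mean(0).round(4)) if len(S)>2 else print(n,0)
p("cupA f",(340,395,388,440),(.004,.03));p("cupA",(340,395,388,440),(.017,.03))
p("cupB f",(388,395,435,445),(.004,.03));p("cupB",(388,395,435,445),(.017,.03))
p("se",(500,385,660,450),(.005,.05));p("grip",(500,385,660,450),(.03,.05))
p("crank",(500,290,610,370),(.009,.02));p("crankbright",(500,290,610,370),(.008,.02),g>380)
p("clamps",(500,290,610,370),(.022,.04))
p("tray",(170,360,295,460),(.02,.04))
p("pan",(255,255,375,360),(.118,.14));p("panfloor",(255,255,375,360),(.105,.119))
p("base",(365,260,470,350),(.035,.05));p("poise",(425,280,460,320),(.09,.13))
p("knob",(390,322,415,345),(.095,.13))
p("tin",(150,275,210,330),(.05,.09));p("can",(600,245,680,310),(.15,.18));
S=box(W,(390,320,435,350),(.03,.15));print(S[:,2].max())
print("bench z",np.nanmedian(box(W,(450,450,500,480),(-.1,.1))[:,2]))
E
```

```text
cupA f ctr [435.5  93.2] size [86.3 79.2] ang 89.4 n 209 z 0.0212 mean [0.435  0.0928]
cupA ctr [434.6  92.6] size [31.  32.8] ang 44.4 n 113 z 0.0248 mean [0.4346 0.0922]
cupB f ctr [427.6   4.6] size [85.6 87.8] ang 89.7 n 206 z 0.0215 mean [0.4279 0.0062]
cupB ctr [427.7   7.1] size [31.5 32.3] ang 0.3 n 113 z 0.025 mean [0.4276 0.007 ]
se ctr [ 428.2 -302.4] size [104.4 263.8] ang 2.4 n 825 z 0.011 mean [ 0.4345 -0.3056]
grip ctr [ 434.1 -307.9] size [71.4 15.9] ang 84.3 n 147 z 0.0381 mean [ 0.4344 -0.3063]
crank ctr [ 601.  -274.8] size [157.1  62.9] ang 75.9 n 509 z 0.0148 mean [ 0.5864 -0.2721]
crankbright ctr [ 594.5 -251.2] size [107.5 182.1] ang 9.6 n 306 z 0.0144 mean [ 0.5816 -0.2734]
clamps ctr [ 608.9 -277.1] size [110.1  43.5] ang 75.5 n 138 z 0.0244 mean [ 0.6105 -0.2733]
tray ctr [447.6 343.8] size [181.8 150.4] ang 88.7 n 514 z 0.0301 mean [0.4465 0.3465]
pan ctr [633.4 167.7] size [140.7 170.6] ang 4.2 n 972 z 0.1203 mean [0.635  0.1723]
panfloor ctr [631.7 165.9] size [136.7 167.1] ang 4.1 n 2631 z 0.1163 mean [0.6329 0.1679]
base ctr [635.    7.7] size [120.3 160.2] ang 4.2 n 1158 z 0.0457 mean [0.6403 0.01  ]
poise ctr [649.  -47.1] size [45.3 44.1] ang 0.0 n 237 z 0.1053 mean [ 0.6473 -0.0494]
knob ctr [584.2  16.7] size [21.4 27.6] ang 89.5 n 82 z 0.1204 mean [0.5836 0.0181]
tin ctr [650.1 438.4] size [66.7 69.2] ang 0.8 n 214 z 0.0652 mean [0.652  0.4428]
can ctr [ 681.9 -403.3] size [48.3 46.3] ang 87.1 n 307 z 0.1601 mean [ 0.6812 -0.4023]
0.12513423488761583
bench z 0.0006867052171999691
```

```bash
python3 - <<'E'
from h import *
f=dict(np.load("pics/top0.npz"))
c=f["color"][150:290,160:420,::-1]
cv2.imwrite("pics/crop0.png",cv2.resize(c,(780,420),interpolation=cv2.INTER_CUBIC))
E
```

```text
(no output)
```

View pics/crop0.png

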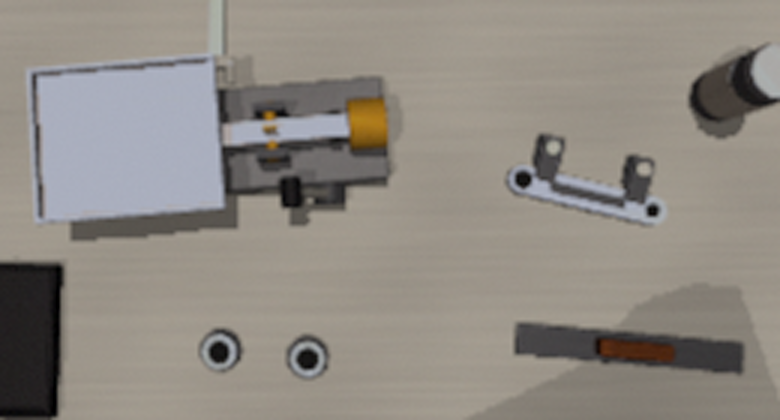

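The enlarged crop matches the depth measurements: cups sit at crop (219,352) and (307,358), knob at (291,192), crank flank facing the robot. The scale's yaw is about 4.1°. I'll turn the tool to yaw 90°, so tool x is world y and tool y is world x.

Request:
send_rows(
  plan=[0,0,0,0,0,-0.0749,0,0,0,0,0,-0.0749,0,0,0,0,0,-0.0749,0,0,0,0,0,-0.0749,0,0,0,0,0,-0.0749,0,0,0,0,0,-0.0749,0,0,0,0,0,-0.0749,0,0,0,0,0,-0.0749,0,0,0,0,0,-0.0749,0,0,0,0,0,-0.0746,0,0.01,0,0,0,0,0,0.03,0,0,0,0],
  jaw=-1,
  newtons=60,
)

```text
time_s: 1.1
tool_pos: [0.2786, -0.5771, 0.2312]
tcp_rot: [-0.001, 0.709, 0.705, -0.0]
ft_force: [0.8, -1.5, 1.2]
width: 0.0853
finger_force: 0.0
```

Request:
send_rows(
  plan=[0.02,0.01,0,0,0,0,0.036,0.01,0,0,0,0,0.036,0.01,0,0,0,0,0.036,0.01,0,0,0,0,0.036,0.01,0,0,0,0,0.036,0.01,0,0,0,0,0.036,0.01,0,0,0,0,0.036,0.01,0,0,0,0,0.036,0.01,0,0,0,0,0.036,0.01,0,0,0,0,0.036,0.01,0,0,0,0,0.036,0.01,0,0,0,0],
)

```text
time_s: 2.1
tool_pos: [0.4008, -0.1589, 0.2314]
tcp_rot: [0.0, 0.709, 0.705, 0.0]
ft_force: [0.4, -0.0, 0.1]
width: 0.0854
finger_force: 0.0
```

Request:
send_rows(
  plan=[0.036,0.005,0.01,0,0,0,0.036,0.005,0.01,0,0,0,0.036,0.005,0.01,0,0,0,0.036,0.005,0.01,0,0,0,0.036,0.005,0.01,0,0,0,0.036,0.005,0.01,0,0,0,0.036,0.004,0.01,0,0,0,0,0,0,0,0,0,0,0,0,0,0,0],
)

```text
time_s: 2.85
tool_pos: [0.4341, 0.0932, 0.1607]
tcp_rot: [-0.0, 0.707, 0.707, -0.0]
ft_force: [-0.4, -0.3, 0.1]
width: 0.0859
finger_force: 0.0
```

```bash
cat >> h.py <<'E'
def go(arm,p,yaw=90):
    o=arm.get_obs();w,*v=o["tcp_rot"];R=Ro.from_quat([*v,w])
    x=R.apply([1,0,0]);y=np.degrees(np.arctan2(x[1],x[0]))
    T=Ro.from_euler("z",yaw,degrees=True)*Ro.from_euler("x",180,degrees=True)
    print("t",round(o["time_s"],2),"pos",o["tool_pos"].round(4),"yaw",y.round(2),"tool shift",R.inv().apply(np.array(p)-o["tool_pos"]).round(4),"turn",((R.inv()*T).as_rotvec()/(np.pi/2)).round(4),"w",round(o["width"],4),"F",o["ft_force"].round(1),"j",o["joints"].round(2))
def snap(arm,name,tag,crop=None,k=3):
    f=arm.grab_frame(name);np.savez(f"pics/{tag}.npz",**f)
    c=f["color"][:,:,::-1]
    if crop:
        c=c[crop[1]:crop[3],crop[0]:crop[2]]
    else:k=1.5625
    cv2.imwrite(f"pics/{tag}.png",cv2.resize(c,None,fx=k,fy=k,interpolation=cv2.INTER_CUBIC));return f
E
python3 -c "
from h import *
from station import arm
go(arm,(.4346,.0925,.008))"
```

```text
t 2.85 pos [0.4341 0.0932 0.1607] yaw 89.99 tool shift [-0.0007  0.0006  0.1527] turn [-0.0007 -0.     -0.0002] w 0.0859 F [-0.4 -0.3  0.1] j [0.08 0.34 1.86 0.   0.94 0.08]
```

Request:
send_rows(
  plan=[0,0,0.03,0,0,0,0,0,0.03,0,0,0,0,0,0.03,0,0,0,0,0,0.03,0,0,0,0,0,0.02,0,0,0,0,0,0.0127,0,0,0,0,0,0,0,0,0],
)

```text
time_s: 3.43
tool_pos: [0.4336, 0.0903, 0.0067]
tcp_rot: [-0.001, 0.709, 0.706, -0.001]
ft_force: [-1.1, -0.6, 0.7]
width: 0.0855
finger_force: 0.0
```

Request:
send_rows(
  plan=[0,0,0,0,0,0,0,0,0,0,0,0,0,0,0,0,0,0,0,0,0,0,0,0,0,0,0,0,0,0,0,0,0,0,0,0,0,0,0,0,0,0,0,0,0,0,0,0,0,0,0,0,0,0,0,0,0,0,0,0],
  jaw=1,
)

```text
time_s: 4.27
tool_pos: [0.4349, 0.0911, 0.0097]
tcp_rot: [0.001, 0.707, 0.707, 0.001]
ft_force: [-3.3, -2.2, 20.5]
width: 0.0317
finger_force: 57.6
```

Request:
send_rows(
  plan=[0,0,-0.02,0,0,0,0,0,-0.035,0,0,0,0,0,-0.035,0,0,0,0,0,-0.035,0,0,0,0,0,-0.035,0,0,0,0,0,-0.017,0,0,0,0,0,0,0,0,0],
)

```text
time_s: 4.85
tool_pos: [0.4361, 0.0913, 0.1897]
tcp_rot: [0.002, 0.707, 0.707, 0.003]
ft_force: [0.6, 0.3, -0.6]
width: 0.0314
finger_force: 60.3
```

Request:
send_rows(
  plan=[0.0111,0.02,0,0,0,0,0.018,0.032,0,0,0,0,0.018,0.032,0,0,0,0,0.018,0.032,0,0,0,0,0.018,0.032,0,0,0,0,0.018,0.032,0,0,0,0,0.01,0.017,0,0,0,0,0,0,0,0,0,0,0,0,0,0,0,0],
)

```text
time_s: 5.6
tool_pos: [0.6312, 0.2025, 0.1842]
tcp_rot: [-0.0, 0.707, 0.707, -0.001]
ft_force: [-1.2, -0.0, -0.6]
width: 0.0315
finger_force: 60.3
```

```bash
python3 -c "
from h import *
from station import arm
go(arm,(.6305,.203,.126))
snap(arm,'top','top1');snap(arm,'side','side1')"
```

```text
t 5.6 pos [0.6312 0.2025 0.1842] yaw 90.03 tool shift [ 0.0005 -0.0006  0.0582] turn [-0.0009  0.0002  0.0003] w 0.0315 F [-1.2 -0.  -0.6] j [ 0.22  0.59  1.3  -0.    1.25  0.22]
```

View pics/side1.png

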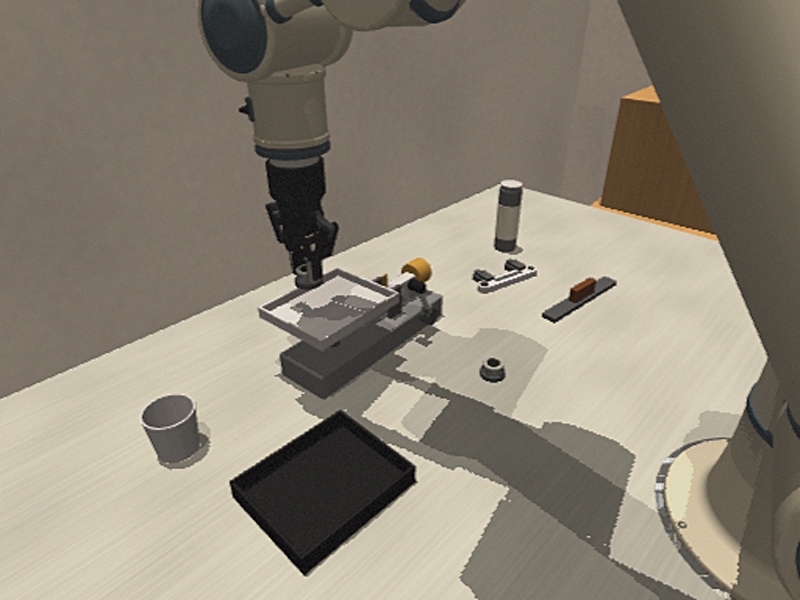

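View pics/top1.png

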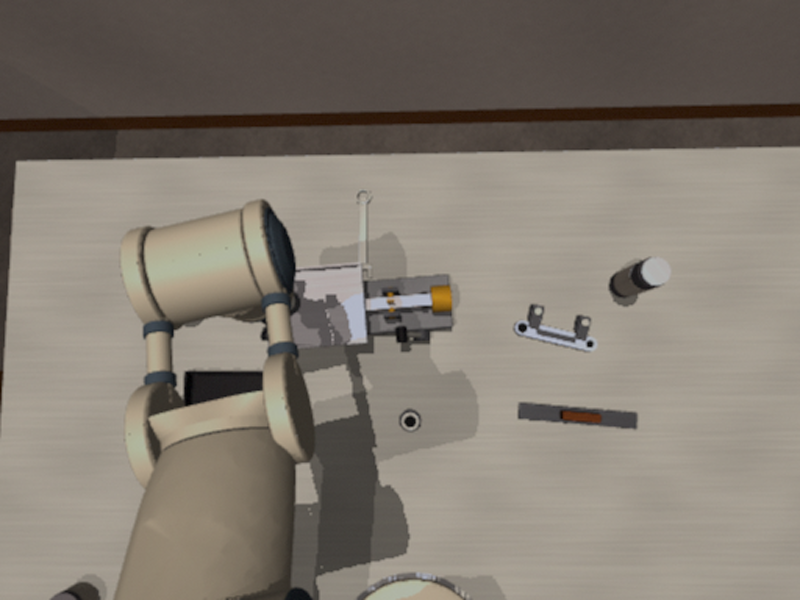

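One cup is in the gripper (side view 308,275) and one is still on the bench (top view 410,420). The area hidden earlier is clear, so there are two cups. Placing the first one now.

Request:
send_rows(
  plan=[0,0,0.02,0,0,0,0,0,0.02,0,0,0,0,0,0.01,0,0,0,0,0,0.004,0,0,0,0,0,0.003,0,0,0,0,0,0,0,0,0,0,0,0,0,0,0],
)

```text
time_s: 6.28
tool_pos: [0.6317, 0.2022, 0.1294]
tcp_rot: [0.0, 0.707, 0.707, 0.0]
ft_force: [0.2, 0.3, -0.7]
width: 0.0315
finger_force: 60.3
```

Request:
send_rows(
  plan=[0,0,0,0,0,0,0,0,0,0,0,0,0,0,0,0,0,0,0,0,0,0,0,0,0,0,0,0,0,0,0,0,-0.02,0,0,0,0,0,-0.03,0,0,0,0,0,-0.03,0,0,0,0,0,0,0,0,0],
  jaw=-0.2,
)

```text
time_s: 7.03
tool_pos: [0.6338, 0.2028, 0.2146]
tcp_rot: [0.002, 0.707, 0.707, 0.003]
ft_force: [1.3, 0.8, 0.7]
width: 0.0511
finger_force: 0.0
```

```bash
python3 -c "
from h import *
from station import arm
go(arm,(.4278,.007,.011))"
```

```text
t 7.03 pos [0.6338 0.2028 0.2146] yaw 90.01 tool shift [-0.1961 -0.2077  0.2016] turn [ 0.0051 -0.0012  0.0001] w 0.0511 F [1.3 0.8 0.7] j [0.22 0.56 1.27 0.   1.31 0.22]
```

Request:
send_rows(
  plan=[-0.026,-0.0257,0,0,0,0,-0.034,-0.036,0,0,0,0,-0.034,-0.036,0,0,0,0,-0.034,-0.036,0.02,0,0,0,-0.034,-0.036,0.02,0,0,0,-0.034,-0.036,0.02,0,0,0,0,0,0.03,0,0,0,0,0,0.03,0,0,0,0,0,0.03,0,0,0,0,0,0,0,0,0],
  jaw=-1,
)

```text
time_s: 7.87
tool_pos: [0.4586, 0.0392, 0.0682]
tcp_rot: [-0.002, 0.707, 0.707, -0.002]
ft_force: [-1.6, -0.3, -0.4]
width: 0.0854
finger_force: 0.0
```

```bash
python3 -c "
from h import *
from station import arm
go(arm,(.4278,.007,.011))
f=snap(arm,'side','side2')
W=cloud(f)
for n,c,z in (('pan',(250,250,400,350),(.13,.15)),):
    S=box(W,c,z);print(n,rect(S),S.mean(0)) if len(S)>3 else print(len(S))
S=box(W,(420,330,540,430),(.018,.03));S=S[(abs(S[:,0]-.43)<.06)&(abs(S[:,1])<.06)];print(rect(S))
"
```

```text
t 7.87 pos [0.4586 0.0392 0.0682] yaw 89.97 tool shift [-0.0323 -0.0305  0.0574] turn [-0.0036 -0.0002 -0.0003] w 0.0854 F [-1.6 -0.3 -0.4] j [-0.04  0.53  1.91  0.    0.71 -0.04]
pan ('ctr', array([628.2, 162.2]), 'size', array([142.2, 170.8]), 'ang', 4.1, 'n', 309, 'z', np.float64(0.1313)) [0.62455298 0.18127472 0.13412308]
('ctr', array([420.9,   2. ]), 'size', array([33.3, 32.6]), 'ang', 5.7, 'n', 115, 'z', np.float64(0.0247))
```

Request:
send_rows(
  plan=[-0.0158,-0.0155,0,0,0,0,-0.0158,-0.0155,0,0,0,0,0,0,0.02,0,0,0,0,0,0.02,0,0,0,0,0,0.0167,0,0,0,0,0,0,0,0,0,0,0,0,0,0,0],
)

```text
time_s: 8.5
tool_pos: [0.4303, 0.0078, 0.016]
tcp_rot: [0.0, 0.707, 0.707, 0.0]
ft_force: [1.2, 0.2, 0.2]
width: 0.0852
finger_force: 0.0
```

Request:
send_rows(
  plan=[0,0,0,0,0,0,0,0,0,0,0,0,0,0,0,0,0,0,0,0,0,0,0,0,0,0,0,0,0,0,0,0,0,0,0,0,0,0,0,0,0,0,0,0,0,0,0,0,0,0,0,0,0,0,0,0,0,0,0,0],
  jaw=1,
)

```text
time_s: 9.33
tool_pos: [0.43, 0.0078, 0.0159]
tcp_rot: [0.0, 0.707, 0.707, 0.0]
ft_force: [-2.2, 0.3, 24.7]
width: 0.0307
finger_force: 57.4
```

Request:
send_rows(
  plan=[0,0,-0.02,0,0,0,0,0,-0.035,0,0,0,0,0,-0.035,0,0,0,0,0,-0.035,0,0,0,0,0,-0.035,0,0,0,0,0,-0.02,0,0,0,0,0,0,0,0,0,0,0,0,0,0,0],
)

```text
time_s: 10.0
tool_pos: [0.4302, 0.0078, 0.196]
tcp_rot: [0.001, 0.707, 0.707, 0.001]
ft_force: [-0.7, 0.5, -1.5]
width: 0.0304
finger_force: 60.1
```

```bash
python3 -c "
from h import *
from station import arm
go(arm,(.6355,.133,.128))
f=snap(arm,'top','top3',(160,150,300,300),4)"
```

```text
t 10.0 pos [0.4302 0.0078 0.196 ] yaw 90.0 tool shift [0.1252 0.2051 0.0685] turn [0.0017 0.0002 0.0001] w 0.0304 F [-0.7  0.5 -1.5] j [-0.12  0.27  1.85  0.    1.02 -0.12]
```

View pics/top3.png

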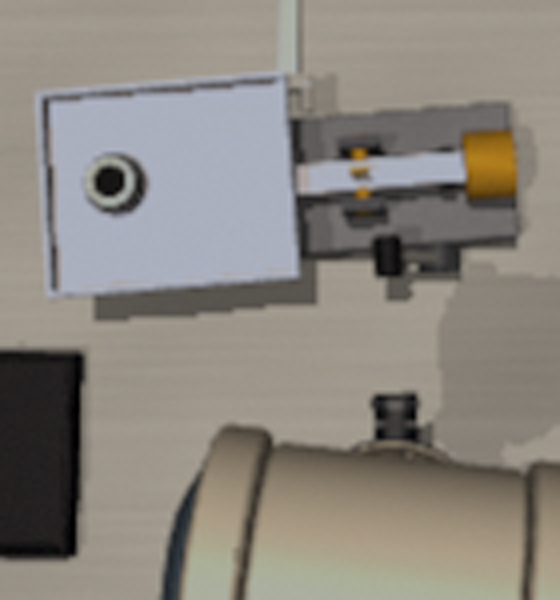

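Cup A stands upright in the pan at crop pixel (112,182). Next is the second cup, placed beside it.

Request:
send_rows(
  plan=[0.0179,0.0293,0,0,0,0,0.0179,0.0293,0,0,0,0,0.0179,0.0293,0,0,0,0,0.0179,0.0293,0,0,0,0,0.0179,0.0293,0,0,0,0,0.0179,0.0293,0,0,0,0,0.0179,0.0293,0,0,0,0,0,0,0.02,0,0,0,0,0,0.02,0,0,0,0,0,0.015,0,0,0,0,0,0,0,0,0,0,0,0,0,0,0],
)

```text
time_s: 11.05
tool_pos: [0.6338, 0.1329, 0.1381]
tcp_rot: [-0.001, 0.707, 0.707, -0.002]
ft_force: [0.7, -0.3, -0.7]
width: 0.0309
finger_force: 60.2
```

```bash
python3 -c "
from h import *
from station import arm
go(arm,(.6355,.133,.1325))"
```

```text
t 11.05 pos [0.6338 0.1329 0.1381] yaw 90.0 tool shift [0.0001 0.0017 0.0056] turn [-0.0025  0.0003  0.    ] w 0.0309 F [ 0.7 -0.3 -0.7] j [ 0.11  0.62  1.38 -0.    1.14  0.11]
```

Request:
send_rows(
  plan=[0,0.0015,0.0045,0,0,0,0,0,0,0,0,0,0,0,0,0,0,0],
)

```text
time_s: 11.3
tool_pos: [0.6367, 0.1331, 0.136]
tcp_rot: [0.0, 0.707, 0.707, 0.0]
ft_force: [-0.8, -0.3, -0.8]
width: 0.0307
finger_force: 60.2
```

Request:
send_rows(
  plan=[0,0,0,0,0,0,0,0,0,0,0,0,0,0,0,0,0,0,0,0,0,0,0,0,0,0,0,0,0,0,0,0,-0.02,0,0,0,0,0,-0.03,0,0,0,0,0,-0.035,0,0,0,0,0,0,0,0,0],
  jaw=-0.2,
)

```text
time_s: 12.05
tool_pos: [0.6392, 0.1335, 0.2272]
tcp_rot: [0.003, 0.707, 0.707, 0.004]
ft_force: [1.9, 0.9, 1.1]
width: 0.0514
finger_force: 0.0
```

Request:
send_rows(
  plan=[-0.026,-0.017,0,0,0,0,-0.026,-0.017,0,0,0,0,-0.026,-0.017,0,0,0,0,0,0,0,0,0,0,0,0,0,0,0,0,0,0,0,0,0,0],
  jaw=1,
)

```text
time_s: 12.55
tool_pos: [0.5858, 0.0553, 0.2208]
tcp_rot: [0.0, 0.707, 0.707, 0.0]
ft_force: [0.2, 0.5, 0.4]
width: 0.0001
finger_force: 0.0
```

```bash
python3 -c "
from h import *
from station import arm
go(arm,(.584,.054,.098))
f=snap(arm,'side','side4',(150,150,310,270),5);W=cloud(f)
S=box(W,(250,250,400,350),(.134,.16));print(len(S))
"
```

```text
t 12.55 pos [0.5858 0.0553 0.2208] yaw 89.98 tool shift [-0.0013 -0.0019  0.1228] turn [ 0.0005 -0.0001 -0.0003] w 0.0001 F [0.2 0.5 0.4] j [-0.01  0.45  1.45  0.    1.24 -0.01]
209
```

View pics/side4.png

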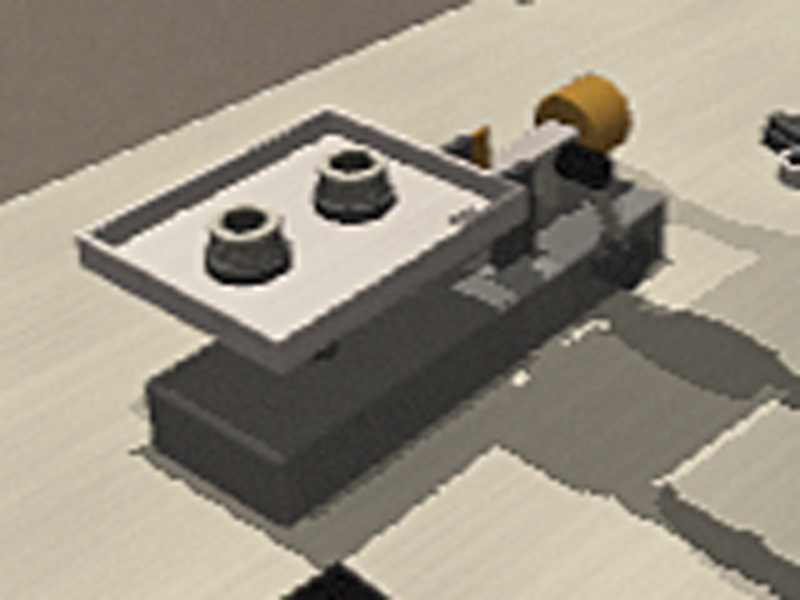

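Both cups stand in the pan, at crop pixels (248,245) and (355,185), and the knob is at (585,165). Next the lever swings over.

Request:
send_rows(
  plan=[-0.001,-0.0015,0.03,0,0,0,0,0,0.03,0,0,0,0,0,0.03,0,0,0,0,0,0.02,0,0,0,0,0,0.0125,0,0,0,0,0,0,0,0,0,0,0,0,0,0,0],
)

```text
time_s: 13.18
tool_pos: [0.5841, 0.0548, 0.0977]
tcp_rot: [-0.0, 0.707, 0.707, -0.0]
ft_force: [-0.3, -0.5, -0.2]
width: -0.0004
finger_force: 0.0
```

Request:
send_rows(
  plan=[-0.008,0,0,0,0,0,-0.008,0,0,0,0,0,-0.008,0,0,0,0,0,-0.008,0,0,0,0,0,-0.008,0,0,0,0,0,-0.008,0,0,0,0,0,-0.008,0,0,0,0,0,-0.008,0,0,0,0,0,-0.008,0,0,0,0,0,-0.008,0,0,0,0,0,-0.006,0,0,0,0,0,0,0,0,0,0,0],
)

```text
time_s: 14.18
tool_pos: [0.5838, -0.0332, 0.098]
tcp_rot: [-0.0, 0.707, 0.707, -0.0]
ft_force: [-0.6, -0.6, -0.1]
width: 0.0
finger_force: 0.0
```

```bash
python3 -c "
from h import *
from station import arm
go(arm,(.586,-.031,.098))
f=snap(arm,'side','side5',(150,150,310,270),5);W=cloud(f)
S=box(W,(250,250,400,360),(.08,.16));print(np.median(S[:,2]))
"
```

```text
t 14.18 pos [ 0.5838 -0.0332  0.098 ] yaw 89.95 tool shift [ 0.0022  0.0022 -0.    ] turn [-0.0002  0.0002 -0.0005] w 0.0 F [-0.6 -0.6 -0.1] j [-0.16  0.6   1.59 -0.    0.96 -0.16]
0.10206435222389447
```

View pics/side5.png

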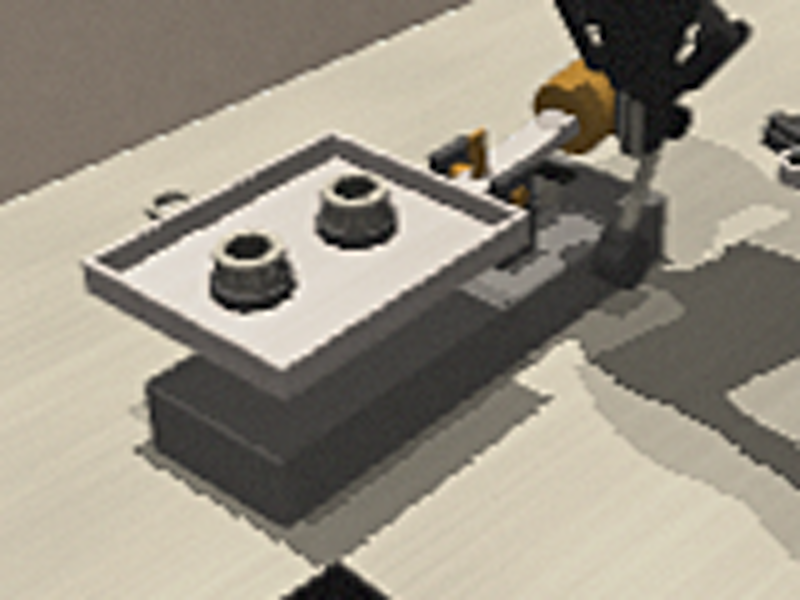

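Pan has dropped 16 mm onto its stop with both cups upright, at crop pixels (252,270) and (357,210). I'll nudge the lever firmly over and wait.

Request:
send_rows(
  plan=[-0.003,0,0,0,0,0,0,0,0,0,0,0,0,0,0,0,0,0,0,0,0,0,0,0,0,0,0,0,0,0,0,0,0,0,0,0,0.005,0,0,0,0,0,0,0,0,0,0,0,0,0,0,0,0,0,0,0,0,0,0,0,0,0,0,0,0,0,0,0,0,0,0,0],
)

```text
time_s: 15.23
tool_pos: [0.5839, -0.03, 0.0981]
tcp_rot: [0.0, 0.707, 0.707, -0.0]
ft_force: [-0.2, 0.4, -0.5]
width: -0.0
finger_force: 0.0
```

Request:
send_rows(
  plan=[0,0,0,0,0,0,0,0,0,0,0,0,0,0,0,0,0,0,0,0,0,0,0,0,0,0,0,0,0,0,0,0,0,0,0,0,0,0,0,0,0,0,0,0,0,0,0,0,0,0,0,0,0,0,0,0,0,0,0,0,0,0,0,0,0,0,0,0,0,0,0,0],
)

```text
time_s: 16.23
tool_pos: [0.5839, -0.0299, 0.0981]
tcp_rot: [-0.0, 0.707, 0.707, -0.0]
ft_force: [-0.5, -0.2, 0.4]
width: 0.0003
finger_force: 0.0
```

Request:
send_rows(
  plan=[0,0,0,0,0,0,0,0,0,0,0,0,0,0,0,0,0,0,0,0,0,0,0,0,0,0,0,0,0,0,0,0,0,0,0,0,0,0,0,0,0,0,0,0,0,0,0,0,0,0,0,0,0,0,0,0,0,0,0,0,0,0,0,0,0,0,0,0,0,0,0,0],
)

```text
time_s: 17.23
tool_pos: [0.5839, -0.0299, 0.0981]
tcp_rot: [0.0, 0.707, 0.707, 0.0]
ft_force: [-1.2, 0.2, 0.5]
width: -0.0003
finger_force: 0.0
```

Request:
send_rows(
  plan=[0,0,-0.02,0,0,0,0,0,-0.03,0,0,0,-0.02,0,0,0,0,0,-0.03,0,0,0,0,0,-0.015,0,0,0,0,0,0,0,0,0,0,0,0,0,0,0,0,0],
)

```text
time_s: 17.82
tool_pos: [0.5837, -0.0954, 0.1478]
tcp_rot: [-0.0, 0.708, 0.706, -0.0]
ft_force: [-0.1, 0.9, -0.0]
width: 0.0001
finger_force: 0.0
```

```bash
python3 -c "
from h import *
from station import arm
go(arm,(.586,-.085,.098))
f=snap(arm,'side','side6',(150,150,310,270),5);W=cloud(f)
S=box(W,(250,250,400,360),(.08,.16));print(np.median(S[:,2]))
g=f['color'].astype(int).sum(2)
S=box(W,(400,260,450,310),(.085,.14),g<110);print(rect(S))
"
```

```text
t 17.82 pos [ 0.5837 -0.0954  0.1478] yaw 89.9 tool shift [0.0104 0.0023 0.0498] turn [-0.0003 -0.0002 -0.0011] w 0.0001 F [-0.1  0.9 -0. ] j [-0.26  0.54  1.53  0.    1.08 -0.26]
0.10214374047588602
('ctr', array([605.8, -37.2]), 'size', array([84.7, 76.1]), 'ang', 41.2, 'n', 63, 'z', np.float64(0.1142))
```

View pics/side6.png

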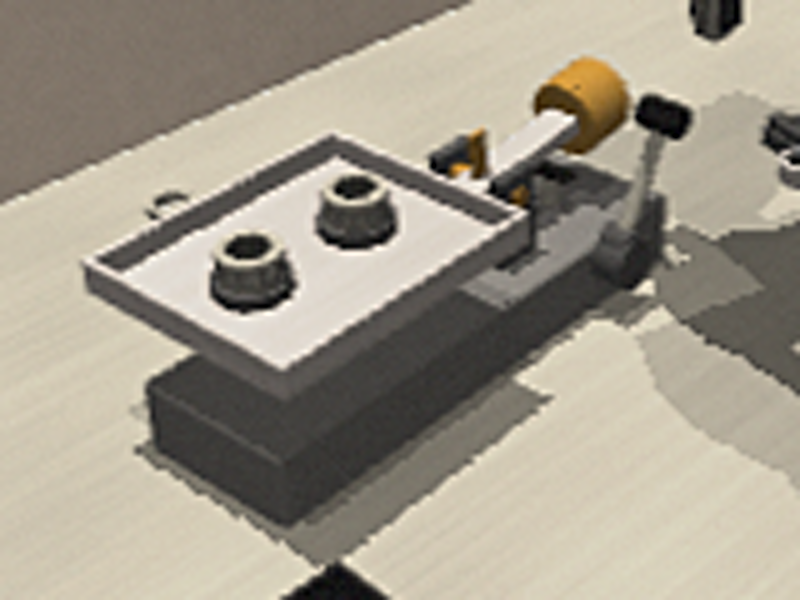

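The knob is at crop pixel (663,115), with the gripper clear of it. I'll check the lever angle from that.

```bash
python3 -c "
from h import *
def kn(q,dy):
    s=np.radians(4.1);y=.075*np.sin(.5-q);z=.045+.075*np.cos(.5-q)
    p=np.array([.5861-y*np.sin(s),-.0159+y*np.cos(s),z]);return p-np.array([dy,dy,0])
f=dict(np.load('pics/side6.npz'));W=cloud(f)
for q in (0,.6,.8,.9,1): print(q,kn(q,0).round(3),((w2p(f,kn(q,.005))-150)*5).round(0))
print('q0 check: seen at 585,165')
print(W[173,283],W[174,281])
"
```

```text
0 [0.584 0.02  0.111] [582. 167.]
0.6 [ 0.587 -0.023  0.12 ] [632. 122.]
0.8 [ 0.588 -0.038  0.117] [647. 117.]
0.9 [ 0.588 -0.045  0.114] [655. 116.]
1 [ 0.589 -0.052  0.111] [662. 117.]
q0 check: seen at 585,165
[ 0.57669102 -0.05102366  0.11676236] [ 0.58035858 -0.04698375  0.11388288]
```

Request:
send_rows(
  plan=[0,0.001,0.02,0,0,0,0,0.001,0.02,0,0,0,0,0,0.01,0,0,0,0,0,0,0,0,0,0,0,0,0,0,0],
)

```text
time_s: 18.28
tool_pos: [0.5857, -0.0942, 0.0979]
tcp_rot: [-0.001, 0.707, 0.707, -0.0]
ft_force: [0.3, 0.3, -0.0]
width: -0.0
finger_force: 0.0
```

Request:
send_rows(
  plan=[0.009,0,0,0,0,0,0.009,0,0,0,0,0,0.009,0,0,0,0,0,0.009,0,0,0,0,0,0.009,0,0,0,0,0,0.009,0,0,0,0,0,0.009,0,0,0,0,0,0.009,0,0,0,0,0,0.009,0,0,0,0,0,0.009,0,0,0,0,0,0.007,0,0,0,0,0,0,0,0,0,0,0],
)

```text
time_s: 19.28
tool_pos: [0.586, -0.0031, 0.0979]
tcp_rot: [0.003, 0.706, 0.708, -0.004]
ft_force: [-3.6, -61.0, -4.0]
width: 0.0001
finger_force: 28.9
```

Request:
send_rows(
  plan=[0.002,0,0,0,0,0,0,0,0,0,0,0,0,0,0,0,0,0,-0.006,0,0,0,0,0,0,0,0,0,0,0,0,0,-0.03,0,0,0,0,0,-0.03,0,0,0,0,0,-0.03,0,0,0,0,0,-0.03,0,0,0,0,0,0,0,0,0,0,0,0,0,0,0],
  jaw=1,
)

```text
time_s: 20.2
tool_pos: [0.5868, -0.0013, 0.2196]
tcp_rot: [0.001, 0.707, 0.707, 0.001]
ft_force: [-0.9, 0.3, -0.6]
width: -0.0002
finger_force: 0.0
```

```bash
python3 -c "
from h import *
from station import arm
go(arm,(.6355,.133,.22))
f=snap(arm,'side','side7',(150,150,310,270),5);W=cloud(f)
S=box(W,(250,250,400,360),(.08,.16));print(np.median(S[:,2]))
f=snap(arm,'top','top7');W=cloud(f)
S=box(W,(255,255,375,360),(.132,.15));print(len(S));k=S[:,1]>.168
for T in(S[k],S[~k]):print(rect(T))
S=box(W,(390,322,415,345),(.095,.13));print('knob',rect(S))
S=box(W,(255,255,375,360),(.105,.119));print('panfloor',rect(S))
"
```

```text
t 20.2 pos [ 0.5868 -0.0013  0.2196] yaw 90.01 tool shift [ 0.1343  0.0487 -0.0002] turn [ 0.0022 -0.      0.0002] w -0.0002 F [-0.9  0.3 -0.6] j [-0.1   0.45  1.46  0.    1.23 -0.1 ]
0.11800653096565597
157
('ctr', array([630.3, 212.6]), 'size', array([ 79.3, 146. ]), 'ang', 87.2, 'n', 156, 'z', np.float64(0.1394))
('ctr', array([701.2, 166.7]), 'size', array([0., 0.]), 'ang', 0.0, 'n', 1, 'z', np.float64(0.1326))
knob ('ctr', array([0., 0.]), 'size', array([0., 0.]), 'ang', 0.0, 'n', 0, 'z', np.float64(nan))
panfloor ('ctr', array([629.6, 197.3]), 'size', array([137.1, 104.3]), 'ang', 4.0, 'n', 1341, 'z', np.float64(0.1161))
  return _methods._mean(a, axis=axis, dtype=dtype,
  ret = ret.dtype.type(ret / rcount)
```

```bash
python3 -c "
from h import *
for t in('side4','side7'):
    f=dict(np.load(f'pics/{t}.npz'));W=cloud(f)
    S=box(W,(250,250,400,360),(.134,.147));S=S[(abs(S[:,0]-.628)<.06)&(abs(S[:,1]-.162)<.075)]
    k=S[:,1]>.163
    for T in(S[k],S[~k]):print(t,rect(T))
f=dict(np.load('pics/top7.npz'));W=cloud(f)
S=box(W,(255,255,375,360),(.132,.15));S=S[(abs(S[:,0]-.632)<.03)&(abs(S[:,1]-.2025)<.03)];print(rect(S))
S=box(W,(255,255,375,360),(.05,.3));S=S[(abs(S[:,0]-.637)<.03)&(abs(S[:,1]-.133)<.03)];print(rect(S))
"
```

```text
side4 ('ctr', array([628.7, 199.7]), 'size', array([34.6, 32.1]), 'ang', 31.8, 'n', 114, 'z', np.float64(0.1395))
side4 ('ctr', array([634.1, 127.8]), 'size', array([31.7, 34.8]), 'ang', 75.2, 'n', 95, 'z', np.float64(0.1398))
side7 ('ctr', array([628.3, 199.4]), 'size', array([33.4, 30.8]), 'ang', 43.8, 'n', 112, 'z', np.float64(0.1398))
side7 ('ctr', array([633.8, 126.9]), 'size', array([33.5, 33.6]), 'ang', 38.9, 'n', 97, 'z', np.float64(0.1398))
('ctr', array([634.4, 202.8]), 'size', array([31.9, 31.8]), 'ang', 45.1, 'n', 131, 'z', np.float64(0.1399))
('ctr', array([636.4, 160.9]), 'size', array([ 2.4, 57.6]), 'ang', 88.0, 'n', 7, 'z', np.float64(0.1161))
```

Request:
send_rows(
  plan=[0.0266,0.0103,0,0,0,0,0.0266,0.0103,0,0,0,0,0.0266,0.0103,0,0,0,0,0.0266,0.0103,0,0,0,0,0.0266,0.0103,0,0,0,0,0,0,0,0,0,0,0,0,0.03,0,0,0,0,0,0.03,0,0,0,0,0,0.02,0,0,0,0,0,0.011,0,0,0,0,0,0,0,0,0,0,0,0,0,0,0],
  jaw=-0.5,
)

```text
time_s: 21.3
tool_pos: [0.6372, 0.1311, 0.1267]
tcp_rot: [-0.0, 0.707, 0.707, -0.0]
ft_force: [0.2, 0.8, 0.9]
width: 0.0639
finger_force: 0.0
```

Request:
send_rows(
  plan=[0,0,0,0,0,0,0,0,0,0,0,0,0,0,0,0,0,0,0,0,0,0,0,0,0,0,0,0,0,0,0,0,0,0,0,0,0,0,0,0,0,0,0,0,0,0,0,0],
  jaw=1,
)

```text
time_s: 21.97
tool_pos: [0.638, 0.1312, 0.128]
tcp_rot: [0.001, 0.707, 0.707, 0.001]
ft_force: [1.0, -0.1, 5.5]
width: 0.0315
finger_force: 58.9
```

Request:
send_rows(
  plan=[0,0,-0.02,0,0,0,0,0,-0.03,0,0,0,0,0,-0.02,0,0,0,0,0,0,0,0,0,0,0,0,0,0,0],
)

```text
time_s: 22.38
tool_pos: [0.638, 0.1312, 0.1984]
tcp_rot: [0.001, 0.707, 0.707, 0.001]
ft_force: [0.5, 0.3, -1.7]
width: 0.0311
finger_force: 59.6
```

```bash
python3 -c "
from h import *
from station import arm
go(arm,(.448,.31,.022))"
```

```text
t 22.38 pos [0.638  0.1312 0.1984] yaw 90.0 tool shift [ 0.1788 -0.1904  0.176 ] turn [ 0.0016 -0.0002  0.    ] w 0.0311 F [ 0.5  0.3 -1.7] j [0.11 0.56 1.32 0.   1.26 0.11]
```

Request:
send_rows(
  plan=[0.0193,-0.0211,0,0,0,0,0.0193,-0.0211,0,0,0,0,0.0193,-0.0211,0,0,0,0,0.0193,-0.0211,0,0,0,0,0.0193,-0.0211,0,0,0,0,0.0193,-0.0211,0,0,0,0,0.0193,-0.0211,0,0,0,0,0.0193,-0.0211,0,0,0,0,0.0193,-0.0211,0,0,0,0,0,0,0.01,0,0,0,0,0,0.03,0,0,0,0,0,0.03,0,0,0],
)

```text
time_s: 23.38
tool_pos: [0.4474, 0.3053, 0.1264]
tcp_rot: [0.0, 0.707, 0.708, 0.001]
ft_force: [1.0, 0.3, -2.6]
width: 0.031
finger_force: 59.7
```

Request:
send_rows(
  plan=[0,0,0.03,0,0,0,0,0,0.03,0,0,0,0,0,0.025,0,0,0,0,0,0.015,0,0,0,0,0,0.007,0,0,0,0,0,0,0,0,0,0,0,0,0,0,0],
)

```text
time_s: 23.97
tool_pos: [0.4471, 0.3044, 0.0195]
tcp_rot: [-0.0, 0.707, 0.707, -0.001]
ft_force: [0.4, 0.1, -1.3]
width: 0.0311
finger_force: 67.3
```

Request:
send_rows(
  plan=[0,0,0,0,0,0,0,0,0,0,0,0,0,0,0,0,0,0,0,0,0,0,0,0,0,0,0,0,0,0,0,0,-0.03,0,0,0,0,0,-0.035,0,0,0,0,0,-0.035,0,0,0,0,0,-0.035,0,0,0,0,0,-0.035,0,0,0,0,0,-0.03,0,0,0,0,0,0,0,0,0],
  jaw=-0.2,
)

```text
time_s: 24.97
tool_pos: [0.4497, 0.306, 0.2261]
tcp_rot: [0.001, 0.707, 0.707, 0.004]
ft_force: [1.0, 1.0, 0.6]
width: 0.0512
finger_force: 0.0
```

```bash
python3 -c "
from h import *
from station import arm
go(arm,(.634,.2035,.128))
f=snap(arm,'top','top8');W=cloud(f)
S=box(W,(255,255,375,360),(.132,.15));S=S[(abs(S[:,0]-.632)<.05)&(abs(S[:,1]-.19)<.05)];print(rect(S)) if len(S) else 0
f=snap(arm,'side','side8');W=cloud(f)
S=box(W,(250,250,400,360),(.134,.147));S=S[(abs(S[:,0]-.628)<.06)&(abs(S[:,1]-.162)<.075)];print(rect(S)) if len(S) else 0"
```

```text
t 24.97 pos [0.4497 0.306  0.2261] yaw 90.01 tool shift [-0.1029  0.1835  0.0991] turn [ 0.005  -0.0026  0.0001] w 0.0512 F [1.  1.  0.6] j [ 0.49  0.38  1.56 -0.    1.19  0.49]
('ctr', array([633.1, 202.7]), 'size', array([31.9, 31.6]), 'ang', 3.5, 'n', 131, 'z', np.float64(0.1403))
('ctr', array([636.2, 210.8]), 'size', array([ 4.2, 22. ]), 'ang', 58.4, 'n', 14, 'z', np.float64(0.1397))
```

Request:
send_rows(
  plan=[-0.0145,0.0267,0,0,0,0,-0.0145,0.0267,0,0,0,0,-0.0145,0.0267,0,0,0,0,-0.0145,0.0267,0,0,0,0,-0.0145,0.0267,0,0,0,0,-0.0145,0.0267,0,0,0,0,-0.0145,0.0267,0,0,0,0,0,0,0,0,0,0,0,0,0.03,0,0,0,0,0,0.03,0,0,0,0,0,0,0,0,0],
  jaw=-0.5,
)

```text
time_s: 25.98
tool_pos: [0.6307, 0.2024, 0.1533]
tcp_rot: [-0.003, 0.707, 0.707, -0.004]
ft_force: [-1.4, -0.4, -1.3]
width: 0.0639
finger_force: 0.0
```

```bash
python3 -c "
from h import *
from station import arm
go(arm,(.634,.2035,.128))"
```

```text
t 25.98 pos [0.6307 0.2024 0.1533] yaw 89.98 tool shift [0.0012 0.0035 0.0253] turn [-0.0064  0.0014 -0.0002] w 0.0639 F [-1.4 -0.4 -1.3] j [0.22 0.63 1.32 0.   1.2  0.22]
```

Request:
send_rows(
  plan=[0,0.001,0.018,0,0,0,0,0,0.012,0,0,0,0,0,0,0,0,0,0,0,0,0,0,0],
)

```text
time_s: 26.32
tool_pos: [0.635, 0.2034, 0.13]
tcp_rot: [-0.0, 0.707, 0.707, -0.001]
ft_force: [0.9, 0.5, 0.4]
width: 0.0641
finger_force: 0.0
```

Request:
send_rows(
  plan=[0,0,0,0,0,0,0,0,0,0,0,0,0,0,0,0,0,0,0,0,0,0,0,0,0,0,0,0,0,0,0,0,0,0,0,0,0,0,0,0,0,0,0,0,0,0,0,0],
  jaw=1,
)

```text
time_s: 26.98
tool_pos: [0.6358, 0.2035, 0.131]
tcp_rot: [0.0, 0.707, 0.707, 0.001]
ft_force: [-0.4, -0.3, 7.4]
width: 0.0304
finger_force: 58.9
```

Request:
send_rows(
  plan=[0,0,-0.02,0,0,0,0,0,-0.03,0,0,0,0,0,-0.02,0,0,0,0,0,0,0,0,0,0,0,0,0,0,0],
)

```text
time_s: 27.4
tool_pos: [0.636, 0.2034, 0.2014]
tcp_rot: [0.001, 0.707, 0.707, 0.001]
ft_force: [-0.5, -0.2, -1.9]
width: 0.0308
finger_force: 59.5
```

```bash
python3 -c "
from h import *
from station import arm
go(arm,(.446,.385,.02))"
```

```text
t 27.4 pos [0.636  0.2034 0.2014] yaw 90.0 tool shift [ 0.1815 -0.1904  0.181 ] turn [ 0.0016 -0.0004  0.    ] w 0.0308 F [-0.5 -0.2 -1.9] j [0.22 0.58 1.27 0.   1.29 0.22]
```

Request:
send_rows(
  plan=[0.0202,-0.0211,0,0,0,0,0.0202,-0.0211,0,0,0,0,0.0202,-0.0211,0,0,0,0,0.0202,-0.0211,0,0,0,0,0.0202,-0.0211,0,0,0,0,0.0202,-0.0211,0,0,0,0,0.0202,-0.0211,0,0,0,0,0.0202,-0.0211,0,0,0,0,0.0202,-0.0211,0,0,0,0,0,0,0.01,0,0,0,0,0,0.03,0,0,0,0,0,0.03,0,0,0],
)

```text
time_s: 28.4
tool_pos: [0.4453, 0.3856, 0.1293]
tcp_rot: [0.0, 0.707, 0.708, 0.001]
ft_force: [0.1, -0.4, -1.0]
width: 0.0307
finger_force: 59.6
```

Request:
send_rows(
  plan=[0,0,0.03,0,0,0,0,0,0.03,0,0,0,0,0,0.025,0,0,0,0,0,0.015,0,0,0,0,0,0.008,0,0,0,0,0,0,0,0,0,0,0,0,0,0,0],
)

```text
time_s: 28.98
tool_pos: [0.4451, 0.3847, 0.0214]
tcp_rot: [-0.0, 0.707, 0.707, -0.001]
ft_force: [0.4, -0.1, -0.9]
width: 0.0304
finger_force: 72.3
```

Request:
send_rows(
  plan=[0,0,0,0,0,0,0,0,0,0,0,0,0,0,0,0,0,0,0,0,0,0,0,0,0,0,0,0,0,0,0,0,-0.03,0,0,0,0,0,-0.035,0,0,0,0,0,-0.035,0,0,0,0,0,-0.035,0,0,0,0,0,-0.035,0,0,0,0,0,0,0,0,0,0,0,0,0,0,0],
  jaw=-0.2,
)

```text
time_s: 29.98
tool_pos: [0.4463, 0.3857, 0.1943]
tcp_rot: [0.0, 0.707, 0.707, 0.002]
ft_force: [-0.1, -0.1, -1.0]
width: 0.0511
finger_force: 0.0
```

```bash
python3 - <<'E'
from h import *
from station import arm
f=snap(arm,'top','top9');W=cloud(f)
def fit(S,nm): # long-axis angle by minAreaRect
    print(nm,rect(S))
S=box(W,(490,370,680,460),(.03,.05));fit(S,"grip")
g=f["color"].astype(int).sum(2)
S=box(W,(490,370,680,460),(.006,.045),g<330);
S=S[np.hypot(*(S[:,:2]-np.median(S[:,:2],0)).T)<.125];fit(S,"blade")
S=box(W,(505,300,605,360),(.010,.0185));S=S[(S[:,1]>-.37)&(S[:,1]<-.18)]
# lower (small-x) edge of crank: per-y-bin min x
for y0 in np.arange(-.34,-.2,.02):
    T=S[(S[:,1]>=y0)&(S[:,1]<y0+.02)];T=T[T[:,0]<.62]
    print(round(y0+.01,3),len(T),T[:,0].min().round(4) if len(T) else None,T[:,0].max().round(4) if len(T) else None)
cc=f["color"][180:290,315:425,::-1];cv2.imwrite("pics/crop9.png",cv2.resize(cc,None,fx=5.4,fy=5.4,interpolation=cv2.INTER_CUBIC))
go(arm,(.4344,-.3063,.2))
E
```

```text
grip ('ctr', array([ 434.2, -307.6]), 'size', array([70.1, 16.2]), 'ang', 84.8, 'n', 146, 'z', np.float64(0.0377))
blade ('ctr', array([ 434. , -307.2]), 'size', array([219.9,  29.7]), 'ang', 84.7, 'n', 754, 'z', np.float64(0.0113))
-0.33 57 0.5543 0.6105
-0.31 65 0.5602 0.6169
-0.29 62 0.5634 0.5933
-0.27 65 0.5694 0.5995
-0.25 60 0.5727 0.6172
-0.23 46 0.5787 0.6176
-0.21 61 0.5848 0.6119
-0.19 10 0.5912 0.6087
t 30.03 pos [0.4456 0.3852 0.1926] yaw 90.01 tool shift [-0.6914 -0.0112 -0.0079] turn [ 0.0007 -0.0005  0.0001] w 0.051 F [-0.1 -0.9 -1. ] j [0.61 0.48 1.49 0.   1.17 0.61]
```

View pics/crop9.png

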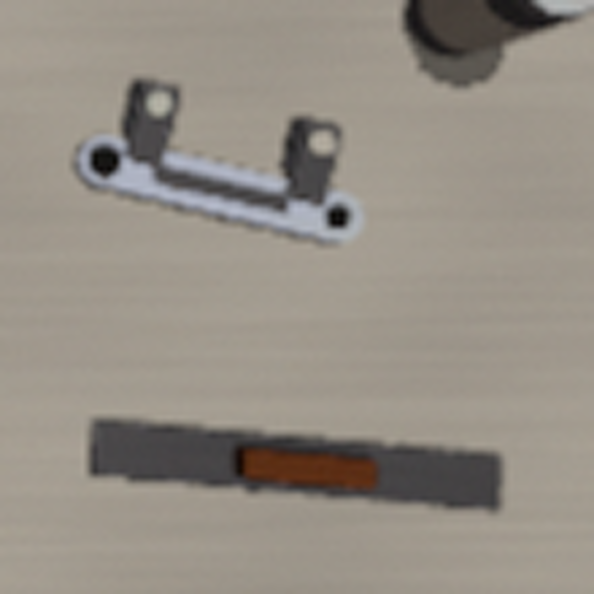

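The crank's end holes are at crop9 (104,160) and (338,216), with its flank just below them. The straightedge grip is at (310,468) and hasn't moved. I'll fit the flank line.

```bash
python3 - <<'E'
from h import *
f=dict(np.load("pics/top9.npz"));K=f["mtx"];R=cv2.Rodrigues(f["rvec"])[0];t=np.ravel(f["tvec"])
def pw(u,v,z):
    d=R.T@np.array([(u-K[0,2])/K[0,0],(v-K[1,2])/K[1,1],1]);c=-R.T@t
    return c+d*(z-c[2])/d[2]
h=[pw(315+(a+.5)/5.4-.5,180+(b+.5)/5.4-.5,.0145) for a,b in((104,160),(338,216))];print("holes",np.round(h,4))
d=h[0]-h[1];print("len",np.hypot(*d[:2]),"yaw",np.degrees(np.arctan2(-d[0],d[1])),"mid",(h[0]+h[1])/2)
c=f["color"].astype(float);bl=c[:,:,2]-c[:,:,0]  # blue minus red
P=[]
for u in range(340,374):
    col=bl[205:230,u];k=int(np.argmax(col>5)) if (col>5).any() else -1
    idx=np.where(col>5)[0]
    if len(idx):
        i=idx[-1];fr=(col[i]-5)/(col[i]-col[i+1]);P.append(pw(u,205+i+fr,.0145))
P=np.array(P);a,b=np.polyfit(P[:,1],P[:,0],1);r=P[:,0]-a*P[:,1]-b;k=abs(r)<2*r.std();a,b=np.polyfit(P[k,1],P[k,0],1)
print("flank slope",a,"deg",np.degrees(np.arctan(a)),"x at y=-.27:",a*-.27+b,"rms",r[k].std(),len(P))
m=(h[0]+h[1])/2
print("dist mid-to-flank",(m[0]-a*m[1]-b)/np.hypot(1,a))
E
```

```text
holes [[ 0.5991 -0.2094  0.0145]
 [ 0.5672 -0.3357  0.0145]]
len 0.13028849735905979 yaw -14.190387258464352 mid [ 0.58315759 -0.27253189  0.0145    ]
flank slope 0.2511853738708778 deg 14.100147424880786 x at y=-.27: 0.5688195353547928 rms 0.0004846097351090957 34
dist mid-to-flank 0.01452287952531986
```

Request:
send_rows(
  plan=[-0.036,0,0,0,0,0,-0.036,0,0,0,0,0,-0.036,0,0,0,0,0,-0.036,0,0,0,0,0,-0.036,0,0,0,0,0,-0.036,0,0,0,0,0,-0.036,0,0,0,0,0,-0.036,0,0,0,0,0,-0.036,0,0,0,0,0,-0.036,0,0,0,0,0,-0.036,0,0,0,0,0,-0.036,0,0,0,0,0],
  jaw=-0.2,
)

```text
time_s: 31.03
tool_pos: [0.4444, -0.0484, 0.191]
tcp_rot: [-0.001, 0.707, 0.707, -0.001]
ft_force: [1.8, -0.2, 0.1]
width: 0.0513
finger_force: 0.0
```

Request:
send_rows(
  plan=[-0.036,0,0,0,0,0,-0.036,0,0,0,0,0,-0.036,0,0,0,0,0,-0.036,0,0,0,0,0,-0.036,0,0,0,0,0,-0.036,0,0,0,0,0,-0.036,-0.01,0,0,0,0,-0.008,0,0,0,0,0.0589,0,0,0,0,0,0,0,0,0,0,0,0],
)

```text
time_s: 31.87
tool_pos: [0.4348, -0.3065, 0.1908]
tcp_rot: [-0.001, 0.739, 0.674, -0.0]
ft_force: [0.2, 0.2, 0.1]
width: 0.0512
finger_force: 0.0
```

```bash
python3 - <<'E'
from h import *
from station import arm
go(arm,(.4342,-.3075,.017),84.7)
E
```

```text
t 31.87 pos [ 0.4348 -0.3065  0.1908] yaw 84.73 tool shift [-0.0014 -0.0002  0.1738] turn [-0.0012 -0.0011  0.0003] w 0.0512 F [0.2 0.2 0.1] j [-0.73  0.41  1.62  0.    1.11 -0.63]
```

Crank: centre (0.583,-0.2725), yaw -14.15°. So the straightedge goes at (0.555,-0.2654). Descending to grip it.

Request:
send_rows(
  plan=[-0.001,0,0.035,0,0,0,0,0,0.035,0,0,0,0,0,0.035,0,0,0,0,0,0.03,0,0,0,0,0,0.025,0,0,0,0,0,0.0135,0,0,0,0,0,0,0,0,0],
)

```text
time_s: 32.45
tool_pos: [0.4341, -0.305, 0.0157]
tcp_rot: [-0.003, 0.738, 0.675, -0.0]
ft_force: [-1.0, 0.7, -0.2]
width: 0.0513
finger_force: 0.0
```

Request:
send_rows(
  plan=[0,0,0,0,0,0,0,0,0,0,0,0,0,0,0,0,0,0,0,0,0,0,0,0,0,0,0,0,0,0,0,0,0,0,0,0,0,0,0,0,0,0,0,0,0,0,0,0],
  jaw=1,
  newtons=80,
)

```text
time_s: 33.12
tool_pos: [0.4358, -0.3078, 0.0199]
tcp_rot: [0.001, 0.739, 0.674, 0.0]
ft_force: [0.0, 4.8, 7.1]
width: 0.0142
finger_force: 79.2
```

Request:
send_rows(
  plan=[0,0,-0.01,0,0,0,0,0,-0.015,0,0,0,0,0,0,0,0,0.05,0,0,0,0,0,0.055,0,0,0,0,0,0,0,0,0,0,0,0],
)

```text
time_s: 33.62
tool_pos: [0.4356, -0.308, 0.0445]
tcp_rot: [0.0, 0.791, 0.612, 0.0]
ft_force: [0.0, -1.1, -2.7]
width: 0.014
finger_force: 78.5
```

```bash
python3 - <<'E'
from h import *
from station import arm
go(arm,(.5433,-.2625,.042),75.85)
E
```

```text
t 33.62 pos [ 0.4356 -0.308   0.0445] yaw 75.41 tool shift [0.0712 0.0927 0.0025] turn [ 0.0005  0.0003 -0.0049] w 0.014 F [ 0.  -1.1 -2.7] j [-0.73  0.63  1.75 -0.    0.76 -0.47]
```

Request:
send_rows(
  plan=[0.0142,0.0185,0,0,0,0,0.0142,0.0185,0,0,0,0,0.0142,0.0185,0,0,0,0,0.0142,0.0185,0,0,0,0,0.0142,0.0185,0,0,0,-0.0049,0,0,0,0,0,0,0,0,0,0,0,0,0,0,0,0,0,0],
)

```text
time_s: 34.28
tool_pos: [0.5424, -0.2627, 0.0436]
tcp_rot: [-0.0, 0.789, 0.614, -0.0]
ft_force: [-0.5, 0.2, -2.2]
width: 0.0141
finger_force: 78.9
```

```bash
python3 - <<'E'
from h import *
from station import arm
go(arm,(.5433,-.2625,.0195),75.85)
f=snap(arm,'top','top10',(315,160,425,270),5.4);W=cloud(f)
g=f["color"].astype(int).sum(2)
S=box(W,(480,300,680,420),(.026,.042),g<330);print(len(S))
S=S[S[:,0]<.575];print(rect(S))
E
```

```text
t 34.28 pos [ 0.5424 -0.2627  0.0436] yaw 75.81 tool shift [0.0004 0.0009 0.0241] turn [-0.0005 -0.0001 -0.0004] w 0.0141 F [-0.5  0.2 -2.2] j [-0.55  0.69  1.58 -0.    0.87 -0.3 ]
310
('ctr', array([ 559.1, -203.7]), 'size', array([97.7, 30. ]), 'ang', 76.2, 'n', 274, 'z', np.float64(0.0341))
```

View pics/top10.png

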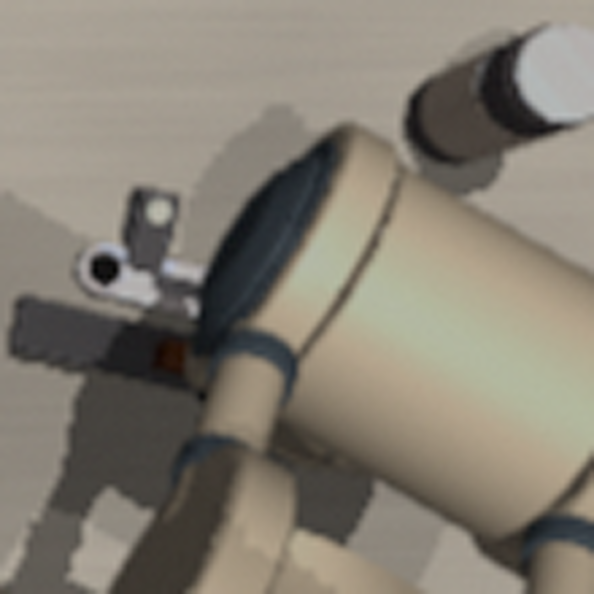

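The straightedge (left end at crop (15,325)) lies parallel to the crank, about 10–12 mm off the flank. Next I lower it and slide it in.

Request:
send_rows(
  plan=[0,0,0.012,0,0,0,0,0,0.007,0,0,0,0,0,0.004,0,0,0,0,0,0.001,0,0,0,0,0,0,0,0,0],
)

```text
time_s: 34.75
tool_pos: [0.5418, -0.2627, 0.0199]
tcp_rot: [-0.001, 0.79, 0.614, -0.0]
ft_force: [-9.1, 2.3, 22.2]
width: 0.014
finger_force: 82.1
```

Request:
send_rows(
  plan=[0,0.002,0,0,0,0,0,0.002,0,0,0,0,0,0.002,0,0,0,0,0,0.002,0,0,0,0,0,0,0,0,0,0,0,0,0,0,0,0],
)

```text
time_s: 35.25
tool_pos: [0.5477, -0.2639, 0.02]
tcp_rot: [-0.002, 0.79, 0.614, -0.001]
ft_force: [-20.5, 5.4, 33.3]
width: 0.0144
finger_force: 84.0
```

Request:
send_rows(
  plan=[0,0.001,0,0,0,0,0,0.001,0,0,0,0,0,0,0,0,0,0,0,0,0,0,0,0],
)

```text
time_s: 35.58
tool_pos: [0.5492, -0.2643, 0.02]
tcp_rot: [-0.003, 0.79, 0.614, -0.002]
ft_force: [-22.5, 6.3, 36.2]
width: 0.0143
finger_force: 84.2
```

Request:
send_rows(
  plan=[0,0.001,0,0,0,0,0,0,0,0,0,0,0,0,0,0,0,0],
)

```text
time_s: 35.83
tool_pos: [0.55, -0.2645, 0.02]
tcp_rot: [-0.003, 0.79, 0.614, -0.002]
ft_force: [-24.3, 5.6, 35.4]
width: 0.0142
finger_force: 84.3
```

Request:
send_rows(
  plan=[0,0,-0.001,0,0,0,0,0,0,0,0,0,0,0.001,0,0,0,0,0,0.001,0,0,0,0,0,0,0,0,0,0,0,0,0,0,0,0],
)

```text
time_s: 36.33
tool_pos: [0.5537, -0.2657, 0.02]
tcp_rot: [-0.002, 0.79, 0.614, -0.001]
ft_force: [-12.0, -0.5, 8.7]
width: 0.0144
finger_force: 80.6
```

Request:
send_rows(
  plan=[0,0.001,0,0,0,0,0,0,0,0,0,0,0,0,0,0,0,0],
)

```text
time_s: 36.58
tool_pos: [0.5538, -0.2657, 0.0201]
tcp_rot: [-0.002, 0.79, 0.614, -0.002]
ft_force: [-18.1, -0.4, 13.1]
width: 0.0141
finger_force: 81.4
```

Request:
send_rows(
  plan=[0,0.001,0,0,0,0,0,0,0,0,0,0,0,0,0,0,0,0],
)

```text
time_s: 36.83
tool_pos: [0.5539, -0.2657, 0.0201]
tcp_rot: [-0.003, 0.79, 0.614, -0.002]
ft_force: [-24.6, -0.2, 18.5]
width: 0.0141
finger_force: 82.1
```

Request:
send_rows(
  plan=[0,0.001,0,0,0,0,0,0,0,0,0,0,0,0,0,0,0,0],
)

```text
time_s: 37.08
tool_pos: [0.5539, -0.2657, 0.02]
tcp_rot: [-0.004, 0.79, 0.614, -0.002]
ft_force: [-29.1, 0.7, 24.3]
width: 0.0138
finger_force: 82.9
```

Request:
send_rows(
  plan=[0,0,0,0,0,0,0,0,0,0,0,0,0,0,0,0,0,0,0,0,0,0,0,0,0,0,0,0,0,0,0,0,-0.015,0,0,0,0,0,-0.03,0,0,0,0,0,-0.035,0,0,0,0,0,-0.035,0,0,0,0,0,-0.035,0,0,0,0,0,-0.03,0,0,0],
  jaw=0.2,
)

```text
time_s: 38.0
tool_pos: [0.5588, -0.2668, 0.2031]
tcp_rot: [0.001, 0.79, 0.614, 0.0]
ft_force: [0.4, -0.3, -0.9]
width: 0.0342
finger_force: 0.0
```

Request:
send_rows(
  plan=[0.01,-0.035,0,0,0,0,0.01,-0.035,0,0,0,0,0.01,-0.035,0,0,0,0,0.01,-0.035,0,0,0,0,0,-0.02,0,0,0,0,0,0,0,0,0,0,0,0,0,0,0,0],
)

```text
time_s: 38.58
tool_pos: [0.4131, -0.1883, 0.201]
tcp_rot: [0.0, 0.79, 0.613, 0.0]
ft_force: [0.6, -0.5, 0.1]
width: 0.0346
finger_force: 0.0
```

```bash
python3 - <<'E'
from h import *
from station import arm
go(arm,(.3,.0,.2),75.85)
f=snap(arm,'top','top11');W=cloud(f)
g=f["color"].astype(int).sum(2)
S=box(W,(480,280,680,400),(.006,.045),g<330);S=S[(np.hypot(S[:,0]-.555,S[:,1]+.265)<.13)&(S[:,0]-.555<.2445/.97*(S[:,1]+.265)+.016)]
print("se",rect(S))
S=box(W,(480,280,680,400),(.03,.045));S=S[abs(S[:,0]-.555)<.04];print("grip",rect(S))
S=box(W,(160,350,300,470),(.02,.034));S=S[(abs(S[:,0]-.4476)<.065)&(abs(S[:,1]-.344)<.08)];k=S[:,1]>.345
for T in(S[k],S[~k]):print("cup",rect(T))
S=box(W,(390,322,415,345),(.095,.13));print("knob",rect(S)) if len(S) else 0
S=box(W,(255,255,375,360),(.1,.119));print("pan",rect(S))
S=box(W,(150,275,210,330),(.05,.09));print("tin",rect(S))
S=box(W,(600,245,680,310),(.15,.18));print("can",rect(S))
E
```

```text
t 38.58 pos [ 0.4131 -0.1883  0.201 ] yaw 75.69 tool shift [ 0.1545 -0.1561  0.0008] turn [ 0.0006  0.0002 -0.0018] w 0.0346 F [ 0.6 -0.5  0.1] j [-0.56  0.29  1.79  0.    1.06 -0.31]
se ('ctr', array([ 554.9, -265.8]), 'size', array([219.7,  29.6]), 'ang', 75.6, 'n', 723, 'z', np.float64(0.0114))
grip ('ctr', array([ 555.2, -265.8]), 'size', array([69.8, 16.2]), 'ang', 75.1, 'n', 143, 'z', np.float64(0.0384))
cup ('ctr', array([447.7, 382.8]), 'size', array([31.9, 32.2]), 'ang', 89.9, 'n', 114, 'z', np.float64(0.0299))
cup ('ctr', array([450.2, 304.3]), 'size', array([33. , 31.9]), 'ang', 87.9, 'n', 115, 'z', np.float64(0.03))
knob ('ctr', array([584. ,  16.7]), 'size', array([21.5, 27.3]), 'ang', 88.9, 'n', 82, 'z', np.float64(0.1199))
pan ('ctr', array([631.7, 165.8]), 'size', array([136.6, 166.9]), 'ang', 4.1, 'n', 2591, 'z', np.float64(0.1165))
tin ('ctr', array([651.5, 438. ]), 'size', array([69. , 67.1]), 'ang', 50.0, 'n', 211, 'z', np.float64(0.0655))
can ('ctr', array([ 681.8, -404.7]), 'size', array([47.8, 47.6]), 'ang', 42.8, 'n', 308, 'z', np.float64(0.1601))
```

View pics/top11.png

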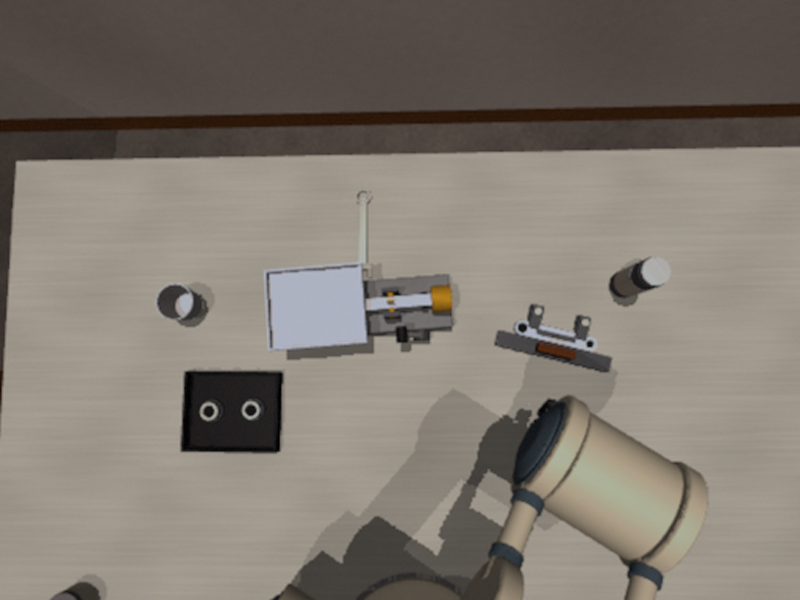

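Both cups are in the tray at (208,411) and (251,410), the knob and pan are back in place, and the straightedge sits flush on the crank at (553,350), within 0.5 mm and 0.3° of target. The bystanders haven't moved, so I'm handing in.

```bash
python3 -c "
from station import arm
print(arm.job_done())"
```

```text
the job is handed in; nothing more can be done
None
```

The job is handed in but no verdict came back: both cups were weighed and are in the tray, the beam is arrested level, the straightedge is flush along the crank, and the can, tin and wrench look undisturbed.

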